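Set the warmer's gate lever to the honey jar's plate

ROBOT

A 6-joint arm with a two-finger parallel gripper is mounted at the origin on a cart in front of the work surface, level with it; the furniture and walls round the work are solid. World frame = base frame: x ahead of the robot, y to its left, z up, the work surface at z = 0. Lengths are in m, angles in rad, forces in N, time in s.
With the tool pointing down it reaches from about 0.35 to 0.725 m from the base axis. Payload 6 kg.
Tool frame: the origin (TCP) lies midway between the tips of the shut fingers; the grasp point (between the pads) lies 19 mm behind it; z points along the fingers, y is the line along which they close (so a half turn about z gives the same grasp; the last joint's range is limited). The gripper opens to 85 mm and grips with 20 to 120 N. Pads are 22 mm wide; open, the fingers measure 114 mm over their backs; the gripper's body (76 mm by 85 mm) begins 54 mm behind the grasp point. The pads swing forward as they close: fully open they stand 13 mm farther back than shut.
Start: joints at [1.569, 0.04, 0.085, 0, -1.615, -0.334], TCP at [0.198, 0.566, 0.231] pointing down, gripper open.
Joint ranges: [-2.56, 2.56], [-1.29, 2.01], [-1.08, 1.49], [-3.29, 1.98], [-2.81, -0.18], [-2.99, 2.99]. Speed limits (rad/s): [2.57, 2.57, 3.01, 3.14, 3.14, 3.14].

INTERFACE

Orientations are given as [roll, pitch, yaw] about the fixed x, y, z axes, in that order (R = Rz(yaw) Ry(pitch) Rx(roll)).
In Python, from cell import robot gives the robot as it stands. The module is installed in compiled form; this text tells all that it offers.
- The arm moves only by the shell command python3 -m handwheel 'ROWS' [FORCE]. ROWS is JSON, a list of rows, each an object with "xyz": the shift along the tool's x, y, z each as a share of 0.5 m, from -1 to 1, a list of three; "roll": the turn about the tool's z as a share of pi rad, from -1 to 1; "fingers": the opening, from 0 (shut) to 1 (fully open). In form: [{"xyz": [tx, ty, tz], "roll": roll, "fingers": fingers}, ...]. A call has 1 to 20 rows; each row shifts and turns the commanded pose from where the row before left it, along the tool's axes as they then stand; what a row does not reach is not made up. A row lasts 1/10 s, in which the tool goes at most 50 mm and 8.59 degrees, less where a joint would pass 70% of its speed; a pose out of reach is approached as far as the arm can. A call with a number of a shift or a turn outside -1 to 1 is refused whole. A call with a gripper value outside its range is refused whole. The fingers move at their own pace and stop on an object; FORCE is the grip in N (left out, the last holds). Time passes only in rows, so rows that do not move let the fingers close. It gives the time, the measured TCP pose, the force, the opening and the grip force at its end, in the units of the state.
- robot.observe(): the state, without advancing time (a new reading comes with each control period).
- robot.get_image(name): name is "scene" or "top" or "wrist"; returns a dict with "pixels" (420x560x3 uint8, red, green, blue), "depth" (420x560 float32, m along the optical axis (not along the pixel's ray), 0 where there is no reading), "mtx" (3x3 intrinsics, pixels), "camera_from_world" (4x4, takes a point from world to camera coordinates); the wrist camera has in their place "mount" (4x4, takes a point from camera to tool coordinates, whose origin is the TCP and whose axes are the flange's). Camera axes: x right, y down, z forward; pixel columns grow to the right and rows downward; lengths in m; the calibration is good to about 2 mm. A picture is of the moment at which its call begins: read the wrist's pose just before it.
- robot.finish_job(): hands the job in; it is judged then, once.
The state is a dict: "clock": time; "q": joint angles; "qvel": joint speeds; "effort": joint torques, N m; "tcp_pos": TCP position; "ee_rot": TCP orientation; "ft_force": force on the tool from outside, world axes, zero at the start; "ft_torque": the same for the moment, N m; "grip_width": opening from 0.0 (shut) to 1.0 (fully open); "finger_force": force on a finger pad.
Only numpy, scipy, OpenCV 4.12 (cv2) and the standard library are available. Lean on these libraries where they do the work, as an engineer would, in place of code of your own. Each camera call takes 0.05 s, during which the arm holds its last target. There are 200 camera calls.

TASK

The honey has gone stiff: switch on the warmer plate under the honey jar, not the one under the cup. Guide the red-knobbed lever from its off row in the middle through the zigzag gate and fully home to the dead end of the slot on the honey jar's side, then let go. Leave the jar and the cup standing where they are.

Things in the scene. Friction and masses are not known exactly. Their poses are not given: they have to be found in the camera images.
- warmer: White warmer, 220 (x) x 300 (y) mm, fixed. Origin: middle of its underside; x away from robot, y left. Round hot plates behind at x 55, y 80 and -80, tops 34 mm up. In front a box, x -105 to -5, y -75 to 75, top 120 mm up, with an S-shaped gate: three rows along x. The left row joins the middle (off) row only at its far end, the right row only at its near end; their other ends are dead ends (on).
- lever_knob (a point): Centre of the lever's red ball knob, 32 mm wide, 172 mm up when upright. In the warmer's frame (mm) its rows lie at y 35 (left), 0, -35, each from x -82 (near end) to -28 (far end), 6 mm play all round. It swings about a pivot at (-55, 0, 10), radius 162, so sinks up to 6 mm. Moves with about 2 N, stays where left. Starts in the middle row.
- honey_center (a point): Centre (half-way up) of the honey jar, 61 mm across, 100 mm tall, clear with a silver-grey lid; stands loose on one of the two hot plates, whose row in the gate is the one on the same side (left or right).
- cup_center (a point): Middle of the green espresso cup, half-way up (52 mm tall, 65 x 94 mm over the handle); stands loose on the other hot plate.
There are look-alikes about, which are no part of the job. Leave any pink or purple look-alike of the part that bears honey_center alone.

How it is judged:
At the end, for the whole second after the job is handed in: The lever's knob is in the row on the honey jar's side (more than 25 mm to that side of the warmer's middle line) and within 12 mm of that row's dead end, or past it (left: x below -70 mm, right: x above -40 mm in the warmer's frame), at rest; jar and cup within 20 mm of where they stood (((y of honey_center in the frame of warmer above 0 m and y of lever_knob in the frame of warmer above 0.025 m and x of lever_knob in the frame of warmer below -0.07 m) or (y of honey_center in the frame of warmer below 0 m and y of lever_knob in the frame of warmer below -0.025 m and x of lever_knob in the frame of warmer above -0.04 m)) and linear speed of lever below 0.02 m/s and distance of each of honey_center, cup_center from where it was at the start of the episode below 0.02 m); the robot touches nothing.
It fails at once if the honey jar or the cup was tipped or pushed more than 30 mm (angle between any of honey_center, cup_center's own z axis and vertical above 0.4 rad or distance of any of honey_center, cup_center from where it was at the start of the episode above 0.03 m).
It also fails if it takes over 32 s, if anything falls off the work surface, if the arm or the gripper's body presses on something with over 40 N, if the wrist force passes 120 N, or if a joint passes its speed limit or range.

## Working session

There is one attempt and no reset: what is moved stays moved. The work goes in short steps, Python scripts to look and compute and a shell command to move; the robot and the scene stay as the last step left them, time stands still between calls to the robot, and variables do not carry over. Pictures are saved under pics/ and viewed, at most 10 in all, crops included, and the job is handed in when it is done.

```bash
mkdir -p pics; python3 - <<'E'
from cell import robot
import cv2,numpy as np,pickle
s=robot.observe();print(s)
d={}
for n in("scene","top"):
    d[n]=robot.get_image(n);cv2.imwrite(f"pics/{n}0.png",d[n]["pixels"][...,::-1])
    print(n,d[n]["mtx"],d[n]["camera_from_world"])
pickle.dump(d,open("d.pkl","wb"))
E
```

```text
{'clock': 0.0, 'q': array([ 1.56868522e+00,  4.08151655e-02,  8.37795281e-02, -4.90890765e-04,
       -1.61547836e+00, -3.33684783e-01]), 'qvel': array([ 0.00069095,  0.00054002,  0.00041517,  0.00055051,  0.0003899 ,
       -0.00128571]), 'effort': array([ 2.33368746e-04, -3.68203640e+01,  3.47407901e+01,  6.93191484e+00,
       -5.44934810e-03, -7.99261414e-06]), 'tcp_pos': array([0.19752566, 0.56620132, 0.2302544 ]), 'ee_rot': array([ 3.13980910e+00, -9.91948215e-05, -3.35774300e-01]), 'ft_force': array([ 0.21026533, -0.02245229, -0.25891965]), 'ft_torque': array([ 0.06340558, -0.00050765,  0.02839849]), 'finger_force': 0.0, 'grip_width': 1.002235679124132}
scene [[431.84457399   0.         283.88479928]
 [  0.         431.84457399 208.97684754]
 [  0.           0.           1.        ]] [[ 0.91727976 -0.39819485  0.0062209  -0.57874539]
 [-0.27358489 -0.6414264  -0.71674506  0.24343724]
 [ 0.28939445  0.65575379 -0.69730755  0.77406319]
 [ 0.          0.          0.          1.        ]]
top [[420.83199994   0.         281.49474672]
 [  0.         420.83199994 208.79966379]
 [  0.           0.           1.        ]] [[-0.02256715 -0.99961628 -0.0160629   0.00755656]
 [-0.99614921  0.02384461 -0.08436931  0.6469357 ]
 [ 0.08471995  0.01409707 -0.99630507  0.9044323 ]
 [ 0.          0.          0.          1.        ]]
```

View pics/scene0.png

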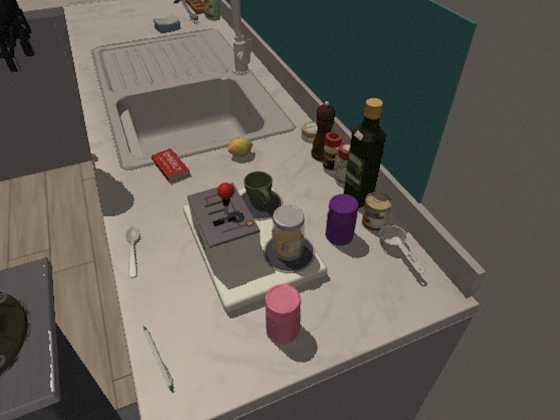

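View pics/top0.png

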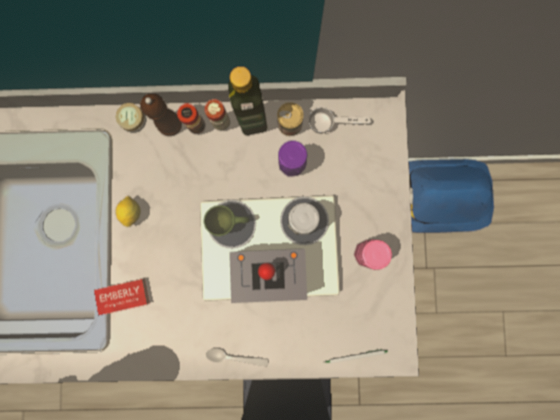

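The jar is on the right plate (top image about (303,220)) and the cup is on the left (220,220). The red knob is at top (266,271) and scene (226,191). That means the right row: near end, then right, then far. Next I'll measure the knob and the warmer pose.

```bash
cat > h.py <<'E'
import numpy as np,cv2
def red(im,roi=None):
    h=cv2.cvtColor(im,cv2.COLOR_RGB2HSV)
    m=(((h[...,0]<6)|(h[...,0]>174))&(h[...,1]>170)&(h[...,2]>90)).astype(np.uint8)
    if roi: z=np.zeros_like(m);a,b,c,d=roi;z[b:d,a:c]=m[b:d,a:c];m=z
    n,l,st,c=cv2.connectedComponentsWithStats(m);i=1+np.argmax(st[1:,4]);
    k=(cv2.minEnclosingCircle(np.argwhere(l==i)[:,::-1].astype(np.float32)));return np.array(k[0]),k[1]
def ray(K,C,p):
    T=np.linalg.inv(C);d=T[:3,:3]@np.linalg.inv(K)@[p[0],p[1],1];return T[:3,3],d/np.linalg.norm(d)
def plane(o,d,z): return o+d*(z-o[2])/d[2]
def tri(a,b):
    A=np.zeros((3,3));y=np.zeros(3);e=[]
    for o,d in(a,b): P=np.eye(3)-np.outer(d,d);A+=P;y+=P@o
    x=np.linalg.solve(A,y);return x,[np.linalg.norm((np.eye(3)-np.outer(d,d))@(x-o)) for o,d in(a,b)]
E
python3 - <<'E'
from h import *
import pickle
d=pickle.load(open("d.pkl","rb"))
s,t=d["scene"],d["top"]
ps=red(s["pixels"],(200,160,250,215));pt=red(t["pixels"],(245,255,285,290));print(ps,pt)
print(tri(ray(s["mtx"],s["camera_from_world"],ps[0]),ray(t["mtx"],t["camera_from_world"],pt[0])))
im=t["pixels"];h=cv2.cvtColor(im,cv2.COLOR_RGB2HSV);print("white",im[285,325],im[320,300],h[285,325],h[320,300])
# all depth points around the warmer, world frame
def cloud(v):
    D=v["depth"];r,c=np.nonzero(D>0);z=D[r,c];K=v["mtx"]
    p=np.c_[(c-K[0,2])*z/K[0,0],(r-K[1,2])*z/K[1,1],z];T=np.linalg.inv(v["camera_from_world"]);return p@T[:3,:3].T+T[:3,3]
P=cloud(t);w=(P[:,0]>.38)&(P[:,0]<.72)&(abs(P[:,1])<.25)
for lo,hi,n in((.012,.04,"base"),(.11,.13,"box")):
    q=P[w&(P[:,2]>lo)&(P[:,2]<hi)];r=cv2.minAreaRect(q[:,:2].astype(np.float32));print(n,len(q),r,np.median(q[:,2]),np.percentile(q,[1,99],0).round(3).tolist())
# white-mask corners
m=((h[...,1]<75)&(im[...,0]>190)).astype(np.uint8)
for px in [(201,200),(335,196),(339,295),(204,299)]: print(px,plane(*ray(t["mtx"],t["camera_from_world"],px),.02).round(4))
for px in [(231,251),(306,249),(307,300),(231,302)]: print("box",px,plane(*ray(t["mtx"],t["camera_from_world"],px),.12).round(4))
for n,px,z in(("jar",(303,218),.134),("cup",(220,220),.086)):print(n,plane(*ray(t["mtx"],t["camera_from_world"],px),z).round(3))
c=cv2.resize(im[180:320,180:350],None,fx=4.5,fy=4.2,interpolation=2);cv2.imwrite("pics/c0.png",c[...,::-1])
E
```

```text
(array([224.5, 188.5]), 7.382511615753174) (array([265.5, 271.5]), 7.382511615753174)
(array([0.51835262, 0.02275492, 0.17546371]), [np.float64(0.0010497181630049525), np.float64(0.001049718163004795)])
white [211 215 185] [210 194 172] [ 34  36 215] [ 17  46 210]
base 8808 ((0.5644950270652771, -0.010669544339179993), (0.22048978507518768, 0.3668557405471802), 1.2374452352523804) 0.030599180017628957 [[0.457, -0.127, 0.025], [0.672, 0.169, 0.037]]
box 3170 ((0.5534243583679199, 0.00804862380027771), (0.18924152851104736, 0.17874500155448914), 1.120107889175415) 0.11997765483440143 [[0.459, -0.053, 0.116], [0.559, 0.095, 0.124]]
(201, 200) [0.6717 0.1727 0.02  ]
(335, 196) [ 0.6734 -0.1275  0.02  ]
(339, 295) [ 0.4552 -0.129   0.02  ]
(204, 299) [0.4527 0.1675 0.02  ]
box (231, 251) [0.5576 0.0931 0.12  ]
box (306, 249) [ 0.5582 -0.0554  0.12  ]
box (307, 300) [ 0.4589 -0.0546  0.12  ]
box (231, 302) [0.4581 0.0943 0.12  ]
jar [ 0.619 -0.051  0.134]
cup [0.622 0.12  0.086]
```

View pics/c0.png

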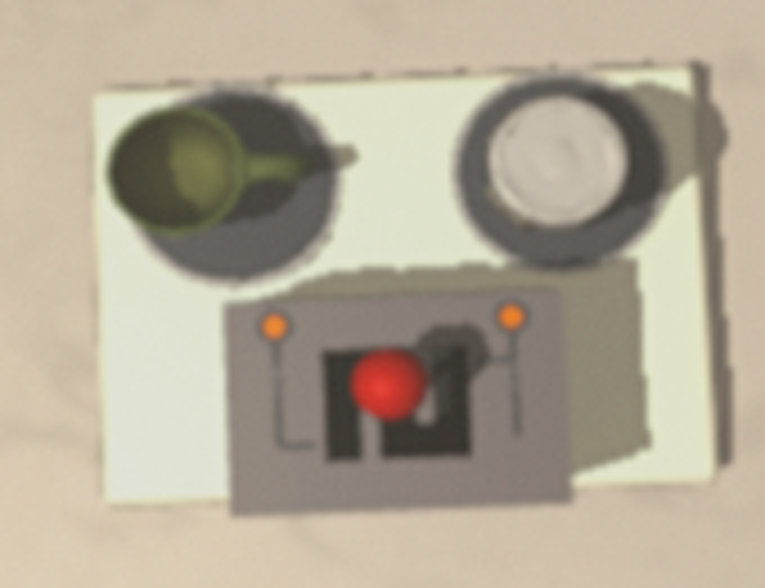

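```bash
python3 -m handwheel '[{"xyz":[0,0,-0.01],"roll":-0.037,"fingers":1},{"xyz":[0,0,-0.01],"roll":-0.037,"fingers":1},{"xyz":[0,0,-0.02],"roll":-0.036,"fingers":1},{"xyz":[0.04,0.07,0],"roll":0,"fingers":1},{"xyz":[0.045,0.077,0],"roll":0,"fingers":1},{"xyz":[0.045,0.077,0],"roll":0,"fingers":1},{"xyz":[0.045,0.077,0],"roll":0,"fingers":1},{"xyz":[0.045,0.077,0],"roll":0,"fingers":1},{"xyz":[0.045,0.077,0],"roll":0,"fingers":1},{"xyz":[0.045,0.077,0],"roll":0,"fingers":1},{"xyz":[0.045,0.077,0],"roll":0,"fingers":1},{"xyz":[0.045,0.077,0],"roll":0,"fingers":1},{"xyz":[0.045,0.077,0],"roll":0,"fingers":1},{"xyz":[0.045,0.077,0],"roll":0,"fingers":1},{"xyz":[0.045,0.077,0],"roll":0,"fingers":1},{"xyz":[0.04,0.07,0],"roll":0,"fingers":1},{"xyz":[0,0,0],"roll":0,"fingers":1},{"xyz":[0,0,0],"roll":0,"fingers":1}]' 20; python3 - <<'E'
from cell import robot
from h import *
from scipy.spatial.transform import Rotation as R
s=robot.observe();v=robot.get_image("wrist");print(s["tcp_pos"],s["ee_rot"],s["clock"])
T=np.eye(4);T[:3,:3]=R.from_euler("xyz",s["ee_rot"]).as_matrix();T[:3,3]=s["tcp_pos"]
C=np.linalg.inv(T@v["mount"])
cv2.imwrite("pics/w1.png",v["pixels"][...,::-1])
try:
    p=red(v["pixels"]);print(p,plane(*ray(v["mtx"],C,p[0]),.172))
except Exception as e: print(e)
E
```

```text
clock: 1.9
tcp_pos: [0.49, 0.075, 0.2507]
ee_rot: [3.141, 0.001, 0.007]
ft_force: [-0.3, -0.7, -0.7]
grip_width: 1.001
finger_force: 0.0
[0.49003593 0.07500244 0.25067091] [3.14118853e+00 1.21988245e-03 7.39035580e-03] 1.9
(array([ 29.79209709, 201.48942566]), 41.236270904541016) [0.5012046  0.22641659 0.172     ]
```

View pics/w1.png

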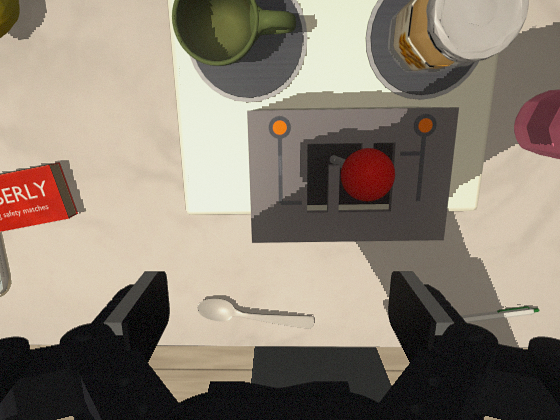

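The wrist view shows the knob at (368,175). The largest-red mask picked up the matchbox at (30,201) instead. I'll restrict the region to the knob and recompute.

```bash
python3 - <<'E'
from cell import robot
from h import *
import pickle
from scipy.spatial.transform import Rotation as R
s=robot.observe();v=robot.get_image("wrist")
T=np.eye(4);T[:3,:3]=R.from_euler("xyz",s["ee_rot"]).as_matrix();T[:3,3]=s["tcp_pos"]
C=np.linalg.inv(T@v["mount"]);p=red(v["pixels"],(330,140,405,210));r=ray(v["mtx"],C,p[0])
t=pickle.load(open("d.pkl","rb"))["top"]
print(p,plane(*r,.172),tri(r,ray(t["mtx"],t["camera_from_world"],(265.5,271.5))))
for px in [(248,112),(459,108),(446,240),(252,242)]: print(plane(*ray(v["mtx"],C,px),.12).round(4))
for px in [(307,143),(393,143),(390,210),(308,210)]: print("slot",plane(*ray(v["mtx"],C,px),.118).round(4))
print(s["tcp_pos"])
E
```

```text
(array([369.87460327, 173.75244141]), 25.82068634033203) [0.51971048 0.02007503 0.172     ] (array([0.52023839, 0.02199597, 0.17868746]), [np.float64(0.0007284090761482593), np.float64(0.000728409076148311)])
[0.5538 0.0969 0.12  ]
[ 0.5578 -0.0523  0.12  ]
[ 0.4585 -0.0564  0.12  ]
[0.4555 0.0952 0.12  ]
slot [0.5322 0.0543 0.118 ]
slot [ 0.5328 -0.0086  0.118 ]
slot [ 0.4819 -0.011   0.118 ]
slot [0.4813 0.052  0.118 ]
[0.48983118 0.07579338 0.25091038]
```

```bash
python3 -m handwheel '[{"xyz":[0.03,0.055,0],"roll":0,"fingers":1},{"xyz":[0.028,0.053,0],"roll":0,"fingers":1},{"xyz":[0,0,0],"roll":0,"fingers":1},{"xyz":[0,0,0.06],"roll":0,"fingers":1},{"xyz":[0,0,0.07],"roll":0,"fingers":1},{"xyz":[0,0,0.07],"roll":0,"fingers":1},{"xyz":[0,0,0],"roll":0,"fingers":1},{"xyz":[0,0,0],"roll":0,"fingers":1},{"xyz":[0,0,0],"roll":0,"fingers":0.3},{"xyz":[0,0,0],"roll":0,"fingers":0.2},{"xyz":[0,0,0],"roll":0,"fingers":0.2},{"xyz":[0,0,0],"roll":0,"fingers":0.2},{"xyz":[0,0,0],"roll":0,"fingers":0.2},{"xyz":[0,0,0],"roll":0,"fingers":0.2}]' 25
```

```text
clock: 3.4
tcp_pos: [0.52, 0.0221, 0.1523]
ee_rot: [-3.141, -0.002, 0.01]
ft_force: [-0.0, 0.5, 5.0]
grip_width: 0.357
finger_force: 24.6
```

```bash
python3 -m handwheel '[{"xyz":[-0.02,0,0.001],"roll":0,"fingers":0.2},{"xyz":[-0.02,0,0.001],"roll":0,"fingers":0.2},{"xyz":[-0.02,0,0.001],"roll":0,"fingers":0.2},{"xyz":[-0.02,0,0.001],"roll":0,"fingers":0.2},{"xyz":[0,0,0],"roll":0,"fingers":0.2},{"xyz":[0,0,0],"roll":0,"fingers":0.2}]'
```

```text
clock: 4.0
tcp_pos: [0.4793, 0.0215, 0.1497]
ee_rot: [3.141, 0.0, 0.01]
ft_force: [-1.1, -0.9, 5.0]
grip_width: 0.355
finger_force: 25.1
```

```bash
python3 -m handwheel '[{"xyz":[0,0.018,0.001],"roll":0,"fingers":0.2},{"xyz":[0,0.018,0.002],"roll":0,"fingers":0.2},{"xyz":[0,0.018,0.002],"roll":0,"fingers":0.2},{"xyz":[0,0.017,0.003],"roll":0,"fingers":0.2},{"xyz":[0,0,0],"roll":0,"fingers":0.2},{"xyz":[0,0,0],"roll":0,"fingers":0.2}]'
```

```text
clock: 4.6
tcp_pos: [0.4797, -0.0143, 0.1448]
ee_rot: [3.141, 0.001, 0.009]
ft_force: [1.5, 0.2, 1.5]
grip_width: 0.357
finger_force: 25.2
```

```bash
python3 -m handwheel '[{"xyz":[0.02,0,-0.002],"roll":0,"fingers":0.2},{"xyz":[0.02,0,-0.002],"roll":0,"fingers":0.2},{"xyz":[0.02,0,0],"roll":0,"fingers":0.2},{"xyz":[0.02,0,0.001],"roll":0,"fingers":0.2},{"xyz":[0.02,0,0.001],"roll":0,"fingers":0.2},{"xyz":[0.014,0,0.002],"roll":0,"fingers":0.2},{"xyz":[0,0,0],"roll":0,"fingers":0.2},{"xyz":[0,0,0],"roll":0,"fingers":0.2}]'
```

```text
clock: 5.4
tcp_pos: [0.5369, -0.0129, 0.1446]
ee_rot: [-3.141, 0.001, 0.01]
ft_force: [0.4, 0.9, -2.9]
grip_width: 0.354
finger_force: 25.2
```

```bash
python3 -m handwheel '[{"xyz":[0,0,0],"roll":0,"fingers":0.6},{"xyz":[0,0,0],"roll":0,"fingers":1},{"xyz":[0,0,0],"roll":0,"fingers":1},{"xyz":[0,0,0],"roll":0,"fingers":1},{"xyz":[0,0,0],"roll":0,"fingers":1},{"xyz":[0,0,-0.05],"roll":0,"fingers":1},{"xyz":[0,0,-0.08],"roll":0,"fingers":1},{"xyz":[0,0,-0.08],"roll":0,"fingers":1},{"xyz":[-0.06,-0.06,0],"roll":0,"fingers":1},{"xyz":[-0.06,-0.06,0],"roll":0,"fingers":1},{"xyz":[0,0,0],"roll":0,"fingers":1},{"xyz":[0,0,0],"roll":0,"fingers":1}]'; python3 - <<'E'
from cell import robot
from h import *
from scipy.spatial.transform import Rotation as R
s=robot.observe();v=robot.get_image("wrist")
T=np.eye(4);T[:3,:3]=R.from_euler("xyz",s["ee_rot"]).as_matrix();T[:3,3]=s["tcp_pos"]
C=np.linalg.inv(T@v["mount"]);im=v["pixels"];cv2.imwrite("pics/w2.png",im[...,::-1])
uv=v["mtx"]@(C@[.537,-.013,.166,1])[:3];u,w=(uv[:2]/uv[2]).astype(int);print(u,w)
p=red(im,(max(u-50,0),max(w-50,0),u+50,w+50));r=ray(v["mtx"],C,p[0]);print(p,plane(*r,.166))
t=robot.get_image("top");q=red(t["pixels"],(245,250,305,290));print(q,tri(r,ray(t["mtx"],t["camera_from_world"],q[0])))
E
```

```text
clock: 6.6
tcp_pos: [0.4761, 0.0467, 0.2509]
ee_rot: [-3.141, -0.001, 0.012]
ft_force: [0.3, -0.8, -0.2]
grip_width: 0.999
finger_force: 0.0
378 120
(array([380.47756958, 122.74214935]), 28.110519409179688) [ 0.53592458 -0.01424348  0.166     ]
(array([284.42593384, 261.94445801]), 7.500665664672852) (array([ 0.53602887, -0.0127241 ,  0.17169979]), [np.float64(0.00014303629110080834), np.float64(0.00014303629110053723)])
```

View pics/w2.png

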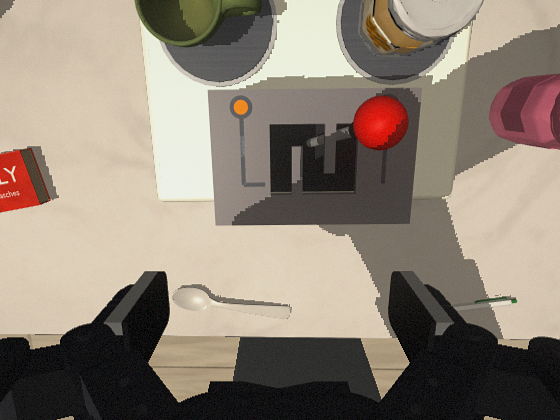

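The knob sits at (381,122), which is the far end of the right row: about x -26, y -34 mm in the warmer's frame. The jar and cup look undisturbed, and the gripper is clear.

```bash
python3 -c "
from cell import robot
print(robot.finish_job())"
```

```text
the job is handed in; nothing more can be done
None
```

The lever is home at the far dead end of the right row, the honey jar's side, with the knob measured at about x -26, y -34 mm in the warmer's frame. I let go of it, the jar and cup looked undisturbed in the last picture, and I handed the job in after about 7 s of the 32 s; no verdict came back.

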